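# Level a heap of washed crystal points in a drying tray with the levelling board

## Robot

A 6-joint arm with a two-finger parallel gripper is mounted at the origin on a cart in front of the work surface, level with it; the furniture and walls round the work are solid. World frame = base frame: x ahead of the robot, y to its left, z up, the work surface at z = 0. Lengths are in m, angles in rad, forces in N, time in s.
With the tool pointing down it reaches from about 0.275 to 0.725 m from the base axis. Payload 5.6 kg.
Tool frame: the origin (TCP) lies at the very end of the fingers, on their centre line; the grasp point (between the pads) lies 19 mm behind it (grasp_offset is the distance from the TCP to the grasp point, in m); z points along the fingers, y is the line along which they close (so a half turn about z gives the same grasp; the last joint's range is limited). The gripper opens to 85 mm and grips with 20 to 120 N. Pads are 22 mm wide; open, the fingers measure 114 mm over their backs; the gripper's body (76 mm by 85 mm) begins 54 mm behind the grasp point. The pads swing forward as they close: fully open they stand 13 mm farther back than shut.
Start: joints at [1.58, 0.255, 0.108, 0, -1.424, -0.285], TCP at [0.15, 0.529, 0.231] pointing down, gripper open.
Joint ranges: [-2.95, 2.95], [-1.21, 1.97], [-1.09, 1.5], [-2.87, 1.71], [-2.94, -0.07], [-3.05, 3.05]. Speed limits (rad/s): [2.57, 2.57, 3.14, 3.14, 3.14, 3.14].

## Interface

Orientations are given as [roll, pitch, yaw] about the fixed x, y, z axes, in that order (R = Rz(yaw) Ry(pitch) Rx(roll)).
In Python, from plant import * gives the robot as it stands. The module is installed in compiled form; this text tells all that it offers.
- The arm moves only by the tool step_arm, never from a script. Its argument "steps" is a list of rows, each an object of numbers: "dx", "dy", "dz": the shift along the world's x, y, z in m; "ax", "ay", "az": the turn, a rotation vector about the world's x, y, z in degrees; "gripper": the finger opening in m, from 0 to 0.0854. A call has 1 to 5 rows; each row is the pose to reach, as a shift and turn from the pose commanded when the call began; what a row does not reach only later rows make up. A row lasts 1/8 s, in which the tool goes at most 62.5 mm and 10.7 degrees, less where a joint would pass 70% of its speed; a pose out of reach is approached as far as the arm can. A call with a gripper value outside its range is refused whole. The fingers move at their own pace and stop on an object; "grip_force" is the grip in N (left out, the last holds). Time passes only in rows, so rows that repeat a pose let the fingers close. It gives the time, the measured TCP pose, the force, the opening and the grip force at its end, in the units of the state.
- read_state(): the state, without advancing time (a new reading comes with each control period).
- get_image(name): name is "scene" or "top" or "wrist"; returns (picture, depth): 384x512x3 uint8, red, green, blue; 384x512 float32, m along the optical axis (not along the pixel's ray), 0 where there is no reading.
- camera_info(name): a dict with "fx", "fy", "cx", "cy" (pixels), "R" (3x3) and "t" (3): a world point X has camera coordinates R X + t; the wrist camera has in their place "mount" (4x4, takes a point from camera to tool coordinates, whose origin is the TCP and whose axes are the flange's). Camera axes: x right, y down, z forward; pixel columns grow to the right and rows downward; lengths in m; the calibration is good to about 2 mm. The wrist camera is an equidistant fisheye: a pixel r from the principal point sees the ray r / f radians off the axis. A picture is of the moment at which its call begins: read the wrist's pose just before it. camera_info takes no time and is no camera call.
- job_done(): hands the job in; it is judged then, once.
Trained networks look in the newest picture that a camera, given by its name, has taken for a name from the list of things; names that differ only in an ending like _2 or _b are one class to them, and where a whole thing is asked for, a point or a joint stands for the part that bears it (a point fixed in the world has none). Each returns a list of dicts, best first, with "conf" (0 to 1); they miss things now and then, are a little off and sometimes report something else, mostly with a low value. They report only what shows in the picture. A call takes as long as a camera call. They do not tell look-alikes from the thing itself.
- masks_of(target, camera): "region" (384x512 bool, what is visible of it) and "box" ([left, top, right, bottom] in pixels, round what is visible of it).
The state is a dict: "clock": time; "qpos": joint angles; "joint_velocities": joint speeds; "effort": joint torques, N m; "tool_pos": TCP position; "tcp_rot": TCP orientation; "force": force on the tool from outside, world axes, zero at the start; "moment": the same for the moment, N m; "opening": finger opening in m; "grasp_force": force on a finger pad.
Only numpy, scipy, OpenCV 4.12 (cv2) and the standard library are available. Lean on these libraries where they do the work, as an engineer would, in place of code of your own. Each camera call takes 0.05 s, during which the arm holds its last target. There are 200 camera calls.

## Task

The washed crystal points lie heaped at one end of the drying tray: carry the levelling board over the heap to the end wall behind it, set it gently on both rims and draw it along past the tray's middle, kept down on the rims, so that it drives the top stones off toward the empty end; where it binds do not force it, but lift it over and work the stones back from the other side. Finish with every stone lying down on the tray's floor, spread in one layer with none resting on another, and the board let go, standing square on the rims. Never press hard on the tray or the stones with the board, and leave the things round the tray alone.

Things in the scene. Friction and masses are not known exactly. Their poses are not given: they have to be found in the camera images.
- tray: Open wooden tray, fixed on the desk, 148 (x) x 330 (y) x 64 mm. Origin: centre of its underside, y along its length, z up. Inside 128 x 310 mm, walls 10 mm; flat inner floor 12 mm above the origin, level rims 64 mm above it. The heap starts toward its -y end (the robot's right); the other end is empty but for the board.
- board: Loose wooden levelling board, about 0.3 kg, standing on the rims near the tray's +y end. Origin: midway between its two runners, in the plane of their undersides (64 mm above the tray's origin when it rides); x across the tray, z up. Runners 50 mm long in y, 13.5 mm high, outer ends at x = +-81.5 mm; they rest on the long walls' rims.
- board_grip (a point): Middle of the board's grip, 62 mm above its origin: an upright bar, 90 mm in x, 22 mm thick in y, 39 to 85 mm above the origin; take it from above across its 22 mm. The blade below is 120 mm in x (4 mm play to each long wall), 9 mm thick in y, its lower edge 15 mm below the board's origin: riding, 37 mm above the tray's floor, just over one lying stone.
- point0_mid (a point): A point on the axis of a brown six-sided crystal point (100 mm long, 36 mm across corners, 32 mm across flats, tapering to a tip), 46 mm from its base. Lying on the tray's floor this point is about 15 mm above the floor. It starts lying across the tray in the heap's lower layer.
- point1_mid (a point): A point on the axis of a brown six-sided crystal point (100 mm long, 36 mm across corners, 32 mm across flats, tapering to a tip), 46 mm from its base. Lying on the tray's floor this point is about 15 mm above the floor. It starts lying across the tray in the heap's lower layer.
- point2_mid (a point): A point on the axis of a brown six-sided crystal point (100 mm long, 36 mm across corners, 32 mm across flats, tapering to a tip), 46 mm from its base. Lying on the tray's floor this point is about 15 mm above the floor. It starts lying across the tray in the heap's lower layer.
- point3_mid (a point): A point on the axis of a brown six-sided crystal point (100 mm long, 36 mm across corners, 32 mm across flats, tapering to a tip), 46 mm from its base. Lying on the tray's floor this point is about 15 mm above the floor. It starts lying across the tray in the heap's upper layer.
- point4_mid (a point): A point on the axis of a brown six-sided crystal point (100 mm long, 36 mm across corners, 32 mm across flats, tapering to a tip), 46 mm from its base. Lying on the tray's floor this point is about 15 mm above the floor. It starts lying across the tray in the heap's upper layer.
- point0: The crystal point of point0_mid; origin at the centre of its base, z along its axis to the tip.
- point1: The crystal point of point1_mid; origin at the centre of its base, z along its axis to the tip.
- point2: The crystal point of point2_mid; origin at the centre of its base, z along its axis to the tip.
- point3: The crystal point of point3_mid; origin at the centre of its base, z along its axis to the tip.
- point4: The crystal point of point4_mid; origin at the centre of its base, z along its axis to the tip.
- point_amethyst: Bystander: upright purple crystal point, 46x36x125 mm, on the desk to the left; origin centre of underside.
- marker: Bystander: white and blue marker pen, 135 mm long, lying on the desk to the right; origin centre of underside.
Mind the look-alikes: they are no part of the job. Leave any yellow look-alike of the point3 alone.

How it is judged:
On the way, in this order (a step that is already met when the one before it is completed fails the run):
1. the board stands on both rims behind the heap, at the tray's -y end (y of board in the frame of tray between -0.155 and -0.115 m and z of board in the frame of tray below 0.067 m and angle between board's own z axis and vertical below 0.05 rad and angle between the y axis of board and the y axis of tray, either way round below 0.07 rad and contact force between board and tray above 0.5 N), for 0.2 s.
2. the board rides on the rims at the middle of the tray (y of board in the frame of tray between -0.05 and 0.05 m and z of board in the frame of tray below 0.067 m and angle between board's own z axis and vertical below 0.05 rad and angle between the y axis of board and the y axis of tray, either way round below 0.07 rad and contact force between board and tray above 0.5 N), for 0.15 s.
At the end, for the whole second after the job is handed in: Every crystal point lies inside the tray in one layer (its listed point less than 22 mm above the floor), none resting on another, all at rest; the board stands released on both rims, level and square to within about 3 degrees (y of board in the frame of tray between -0.155 and 0.155 m and z of board in the frame of tray below 0.067 m and angle between board's own z axis and vertical below 0.05 rad and angle between the y axis of board and the y axis of tray, either way round below 0.07 rad and contact force between board and tray above 0.5 N and z of point0_mid in the frame of tray between 0.018 and 0.034 m and x of point0_mid in the frame of tray between -0.064 and 0.064 m and y of point0_mid in the frame of tray between -0.155 and 0.155 m and linear speed of each of point0, point1, point2, point3, point4, board below 0.02 m/s and z of point1_mid in the frame of tray between 0.018 and 0.034 m and x of point1_mid in the frame of tray between -0.064 and 0.064 m and y of point1_mid in the frame of tray between -0.155 and 0.155 m and z of point2_mid in the frame of tray between 0.018 and 0.034 m and x of point2_mid in the frame of tray between -0.064 and 0.064 m and y of point2_mid in the frame of tray between -0.155 and 0.155 m and z of point3_mid in the frame of tray between 0.018 and 0.034 m and x of point3_mid in the frame of tray between -0.064 and 0.064 m and y of point3_mid in the frame of tray between -0.155 and 0.155 m and z of point4_mid in the frame of tray between 0.018 and 0.034 m and x of point4_mid in the frame of tray between -0.064 and 0.064 m and y of point4_mid in the frame of tray between -0.155 and 0.155 m); the robot touches nothing.
It fails at once if the board is rammed into or pressed on the tray with more than 120 N (contact force between board and tray above 120 N).
It fails at once if a stone is crushed by the board with more than 40 N (contact force between board and point0 above 40 N or contact force between board and point1 above 40 N or contact force between board and point2 above 40 N or contact force between board and point3 above 40 N or contact force between board and point4 above 40 N).
It fails at once if a bystander (upright crystal point, marker) is shifted by more than 20 mm (distance of any of point_amethyst, marker from where it was at the start of the episode above 0.02 m).
It also fails if it takes over 72 s, if anything falls off the work surface, if the arm or the gripper's body presses on something with over 40 N, if the wrist force passes 120 N, or if a joint passes its speed limit or range.

## Working session

There is one attempt and no reset: what is moved stays moved. The work goes in short steps, Python scripts to look and compute and a tool call to move; the robot and the scene stay as the last step left them, time stands still between calls to the robot, and variables do not carry over. Pictures are saved under pics/ and viewed, at most 10 in all, crops included, and the job is handed in when it is done.

Besides the shell and the picture viewer there is one more tool, called as name(argument=value, ...) on one line, values as JSON. step_arm: Moves the arm, as the interface text tells. Its arguments: {"type":"object","properties":{"steps":{"type":"array"},"grip_force":{"type":"number"}},"required":["steps"]}

```bash
mkdir -p pics
cat > h.py <<'E'
from plant import *
import numpy as np, cv2
def cloud(name):
    im,d=get_image(name); c=camera_info(name)
    v,u=np.mgrid[:384,:512]
    P=np.stack([(u-c['cx'])/c['fx']*d,(v-c['cy'])/c['fy']*d,d],-1)
    W=(P-c['t'])@np.array(c['R'])   # R^T (P-t)
    W[d==0]=np.nan
    return im,W
def save(im,n): cv2.imwrite('pics/'+n,im[:,:,::-1])
E
python3 - <<'E'
from h import *
s=read_state(); print({k:np.round(v,3) for k,v in s.items()})
for n in ['top','scene']:
    im,W=cloud(n); save(im,n+'0.png')
    for t in ['tray','board','board_grip','point0']:
        for m in masks_of(t,n)[:6]:
            p=W[m['region']]; p=p[~np.isnan(p[:,0])]
            print(n,t,round(m['conf'],2),np.round(m['box']),np.round(np.median(p,0),3) if len(p) else '',np.round(np.percentile(p,[2,98],axis=0),3).tolist() if len(p) else '')
E
cd pics; python3 -c "
import cv2,numpy as np
cv2.imwrite('both0.png',cv2.resize(np.hstack([cv2.imread('top0.png'),cv2.imread('scene0.png')]),(800,300)))"
```

```text
{'clock': np.float64(0.0), 'qpos': array([ 1.58 ,  0.256,  0.107, -0.   , -1.424, -0.285]), 'joint_velocities': array([0.001, 0.   , 0.   , 0.001, 0.   , 0.001]), 'effort': array([ 1.0000e-03, -3.8663e+01,  2.3794e+01,  5.3650e+00, -6.0000e-03,
        0.0000e+00]), 'tool_pos': array([0.15 , 0.529, 0.23 ]), 'tcp_rot': array([ 3.14 , -0.   , -0.276]), 'force': array([-0.853, -0.395, -0.347]), 'moment': array([-0.021, -0.001, -0.007]), 'grasp_force': np.float64(0.0), 'opening': np.float64(0.086)}
top tray 0.74 [198. 161. 327. 241.] [ 0.566 -0.046  0.014] [[0.465, -0.223, 0.001], [0.653, 0.102, 0.067]]
top tray 0.73 [212. 162. 249. 224.] [0.567 0.025 0.11 ] [[0.499, -0.01, 0.054], [0.655, 0.06, 0.151]]
top board 0.85 [217. 162. 247. 225.] [0.569 0.025 0.119] [[0.5, -0.008, 0.074], [0.655, 0.058, 0.151]]
top board 0.41 [197. 160. 329. 242.] [ 0.567 -0.043  0.014] [[0.467, -0.222, 0.007], [0.652, 0.101, 0.067]]
top board_grip 0.72 [212. 160. 245. 222.] [0.57  0.026 0.111] [[0.501, -0.008, 0.012], [0.655, 0.06, 0.151]]
top point0 0.97 [265. 186. 282. 221.] [ 0.546 -0.09   0.065] [[0.509, -
[... 533 characters left out ...]
0.454, -0.23, 0.003], [0.643, 0.105, 0.066]]
scene board 0.61 [216. 170. 267. 210.] [0.568 0.024 0.093] [[0.497, -0.006, 0.051], [0.647, 0.067, 0.15]]
scene board_grip 0.94 [216. 167. 266. 209.] [0.57  0.024 0.09 ] [[0.498, -0.007, 0.014], [0.772, 0.17, 0.15]]
scene point0 0.85 [268. 212. 296. 232.] [ 0.544 -0.137  0.057] [[0.503, -0.152, 0.042], [0.587, -0.121, 0.066]]
scene point0 0.74 [253. 207. 281. 225.] [ 0.534 -0.095  0.061] [[0.506, -0.11, 0.043], [0.582, -0.071, 0.071]]
scene point0 0.65 [178. 189. 206. 198.] [0.573 0.214 0.022] [[0.551, 0.179, 0.005], [0.6, 0.252, 0.032]]
scene point0 0.63 [276. 223. 300. 239.] [ 0.545 -0.16   0.038] [[0.507, -0.174, 0.014], [0.576, -0.142, 0.045]]
```

View pics/both0.png

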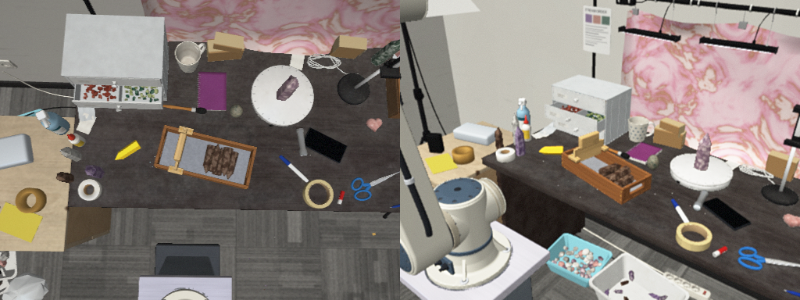

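```bash
cat >> h.py <<'E'
def fit_tray():
    from scipy.optimize import minimize
    best=[]
    Q=[]
    for n in ['top','scene']:
        im,W=cloud(n); X=W.reshape(-1,3)
        k=(abs(X[:,2]-.064)<.004)&(X[:,0]>.4)&(X[:,0]<.72)&(X[:,1]>-.28)&(X[:,1]<.15)
        hsv=cv2.cvtColor(im,cv2.COLOR_RGB2HSV).reshape(-1,3)
        k&=(hsv[:,1]>90)
        Q.append(X[k,:2])
    Q=np.vstack(Q)
    def f(p):
        c,s=np.cos(p[2]),np.sin(p[2]); d=Q-p[:2]
        x=d@[c,s]; y=d@[-s,c]
        # distance to rim centreline rectangle (half 69 x 160)
        qx,qy=abs(x)-.069,abs(y)-.160
        o=np.hypot(np.maximum(qx,0),np.maximum(qy,0)); i=np.minimum(np.maximum(qx,qy),0)
        return np.minimum(abs(o+i),.012).mean()
    r=min((minimize(f,[.56,-.06,a],method='Nelder-Mead',options=dict(xatol=1e-5,fatol=1e-7)) for a in np.radians([-25,-18,-10,0,10,18])),key=lambda r:r.fun)
    return r.x,r.fun,len(Q)
def fit_board():
    out=[]
    for n in ['top','scene']:
        im,W=cloud(n); X=W.reshape(-1,3)
        k=(abs(X[:,2]-.149)<.006)&(X[:,0]>.4)&(X[:,0]<.72)&(X[:,1]>-.28)&(X[:,1]<.15)
        q=X[k]
        (c,sz,a)=cv2.minAreaRect(q[:,:2].astype(np.float32)*1000)
        out.append((n,len(q),np.round(c,1),np.round(sz,1),round(a,1),q[:,2].mean().round(4)))
    return out
E
python3 - <<'E'
from h import *
p,f,n=fit_tray();print(p,np.degrees(p[2]),f,n)
for b in fit_board():print(b)
s=camera_info('top');R=np.array(s['R']);print(-R.T@s['t'])
im,W=cloud('top');c=im[150:250,185:340];save(cv2.resize(c,None,fx=5,fy=5,interpolation=cv2.INTER_CUBIC),'crop1.png')
E
```

```text
[ 0.55862818 -0.06008762 -0.21823758] -12.504092011328321 0.004791152989905169 2181
('top', 310, array([578. ,  24.6]), array([21.8, 89.5]), 77.7, np.float64(0.148))
('scene', 128, array([576.3,  25.9]), array([25.6, 89.3]), 77.0, np.float64(0.1476))
[ 0.4040419  -0.01506145  1.09644228]
```

View pics/crop1.png

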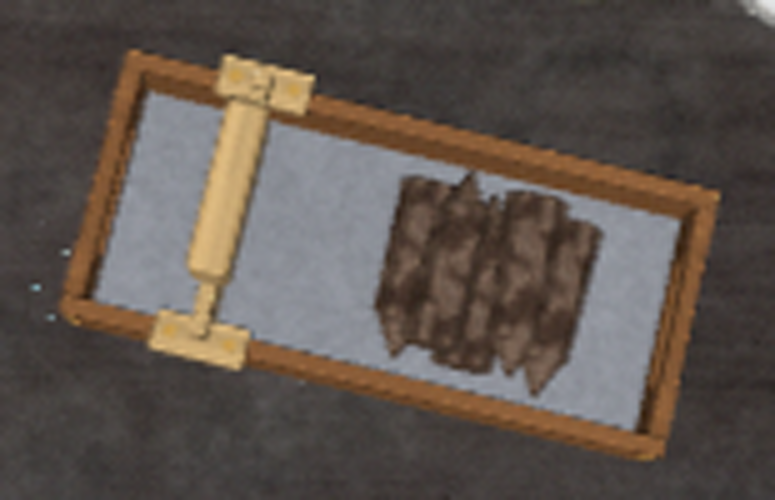

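Run:
```python
from h import *
p,_,_=fit_tray()
for n in ['top','scene','top']:
    im,W=cloud(n); X=W.reshape(-1,3)
    c,s=np.cos(p[2]),np.sin(p[2]); d=X[:,:2]-p[:2]; x=d@[c,s]; y=d@[-s,c]
    for sg in (1,-1):
        k=(abs(X[:,2]-.064)<.005)&(abs(sg*x-.069)<.01)&(abs(y)<.155)&~((y>.05)&(y<.125))
        f=np.polyfit(y[k],x[k],1); print(n,sg,k.sum(),'slope deg',np.degrees(f[0]).round(2),'x0',f[1].round(4),np.percentile(x[k]-np.polyval(f,y[k]),[2,98]).round(4))
    k=(abs(X[:,2]-.064)<.005)&(abs(x)<.06)&(abs(abs(y)-.16)<.012)
    for sg in(1,-1):
        q=k&(y*sg>0); print('  end',sg,q.sum(),np.median(y[q]).round(4),np.percentile(y[q],[3,97]).round(4))
    k=(abs(X[:,2]-.148)<.006)&(abs(x)<.1)&(abs(y)<.15)
    print('  grip xy',x[k].min().round(4),x[k].max().round(4),np.percentile(y[k],[2,50,98]).round(4))
    f=np.polyfit(x[k],y[k],1); print('  grip slope',np.degrees(f[0]).round(2))
    # stones profile
    k=(abs(x)<.055)&(y<.02)&(y>-.155)&(X[:,2]<.09)
    for b in np.arange(-.155,.02,.01):
        z=X[k&(y>=b)&(y<b+.01),2]
        if n=='top': print('   ',round(b,3),np.percentile(z,[10,50,95]).round(3) if len(z) else '')
```

```text
top 1 326 slope deg -0.04 x0 0.0701 [-0.0049  0.0055]
top -1 339 slope deg 0.02 x0 -0.0675 [-0.0048  0.005 ]
  end 1 170 0.1592 [0.1544 0.1643]
  end -1 173 -0.16 [-0.1649 -0.1553]
  grip xy -0.0446 0.0453 [0.0768 0.0867 0.0977]
  grip slope -0.28
    -0.155 [0.009 0.011 0.015]
    -0.145 [0.009 0.012 0.015]
    -0.135 [0.009 0.012 0.015]
    -0.125 [0.009 0.012 0.015]
    -0.115 [0.01  0.015 0.037]
    -0.105 [0.025 0.04  0.044]
    -0.095 [0.013 0.042 0.056]
    -0.085 [0.044 0.06  0.065]
    -0.075 [0.014 0.061 0.065]
    -0.065 [0.038 0.051 0.065]
    -0.055 [0.015 0.042 0.06 ]
    -0.045 [0.026 0.065 0.069]
    -0.035 [0.013 0.066 0.07 ]
    -0.025 [0.019 0.056 0.068]
    -0.015 [0.014 0.041 0.046]
    -0.005 [0.011 0.029 0.041]
    0.005 [0.009 0.012 0.015]
    0.015 [0.01  0.012 0.015]
scene 1 194 slope deg -0.02 x0 0.0676 [-0.0061  0.0077]
scene -1 241 slope deg -0.11 x0 -0.07 [-0.0056  0.0077]
  end 1 43 0.1606 [0.1541 0.1691]
  end -1 136 -0.1601 [-0.1644 -0.1517]
  grip xy -0.0462 0.0469 [0.0768 0.0839 0.0991]
  grip slope -1.09
top 1 336 slope deg 0.05 x0 0.07 [-0.0047  0.0052]
top -1 336 slope deg -0.03 x0 -0.0675 [-0.0047  0.005 ]
  end 1 170 0.1592 [0.1545 0.1642]
  end -1 170 -0.1599 [-0.1649 -0.1553]
  grip xy -0.0446 0.0454 [0.0767 0.087  0.0977]
  grip slope -0.06
    -0.155 [0.009 0.012 0.015]
    -0.145 [0.009 0.012 0.015]
    -0.135 [0.009 0.012 0.015]
    -0.125 [0.009 0.011 0.015]
    -0.115 [0.01  0.016 0.038]
    -0.105 [0.021 0.04  0.044]
    -0.095 [0.014 0.042 0.055]
    -0.085 [0.041 0.06  0.065]
    -0.075 [0.016 0.061 0.065]
    -0.065 [0.037 0.051 0.064]
    -0.055 [0.022 0.042 0.058]
    -0.045 [0.024 0.065 0.07 ]
    -0.035 [0.013 0.066 0.07 ]
    -0.025 [0.021 0.057 0.067]
    -0.015 [0.016 0.041 0.046]
    -0.005 [0.011 0.029 0.04 ]
    0.005 [0.009 0.012 0.015]
    0.015 [0.009 0.012 0.015]
```

step_arm(steps=[{"dx": 0.04, "dy": -0.047}, {"dx": 0.08, "dy": -0.094}, {"dx": 0.12, "dy": -0.141}, {"dx": 0.16, "dy": -0.188, "az": 2}, {"dx": 0.2, "dy": -0.235, "az": 3.3}], grip_force=40)

```text
invalid input
```

step_arm(steps=[{"dx": 0.04, "dy": -0.047}, {"dx": 0.08, "dy": -0.094}, {"dx": 0.12, "dy": -0.141}, {"dx": 0.16, "dy": -0.188}, {"dx": 0.2, "dy": -0.235}])

```text
invalid input
```

step_arm(steps=[{"dx": 0.028, "dy": -0.034}, {"dx": 0.028, "dy": -0.034}, {"dx": 0.028, "dy": -0.034}])

```text
invalid input
```

Run:
```python
from h import *
s=read_state();print(s['tool_pos'],s['tcp_rot'],s['force'],s['clock'])
```

```text
[0.14974693 0.52920054 0.23128401] [ 3.14157925e+00 -1.06154722e-05 -2.75828452e-01] [-0.49125445  0.65775794  0.42112011] 1.0
```

step_arm(steps=[{"dx": 0.04, "dy": -0.047, "dz": 0, "ax": 0, "ay": 0, "az": 0, "gripper": 0.085}, {"dx": 0.08, "dy": -0.094, "dz": 0, "ax": 0, "ay": 0, "az": 0, "gripper": 0.085}, {"dx": 0.12, "dy": -0.141, "dz": 0, "ax": 0, "ay": 0, "az": 0, "gripper": 0.085}, {"dx": 0.16, "dy": -0.188, "dz": 0, "ax": 0, "ay": 0, "az": 2, "gripper": 0.085}, {"dx": 0.2, "dy": -0.235, "dz": 0, "ax": 0, "ay": 0, "az": 3.3, "gripper": 0.085}], grip_force=40)

```text
clock: 1.62
tool_pos: [0.3507, 0.2926, 0.2316]
tcp_rot: [-3.141, -0.0, -0.217]
force: [1.4, 0.2, 0.4]
opening: 0.0851
grasp_force: 0.0
```

step_arm(steps=[{"dx": 0.04, "dy": -0.047, "dz": 0, "ax": 0, "ay": 0, "az": 0, "gripper": 0.085}, {"dx": 0.08, "dy": -0.094, "dz": 0, "ax": 0, "ay": 0, "az": 0, "gripper": 0.085}, {"dx": 0.12, "dy": -0.141, "dz": 0, "ax": 0, "ay": 0, "az": 0, "gripper": 0.085}, {"dx": 0.16, "dy": -0.188, "dz": 0, "ax": 0, "ay": 0, "az": 0, "gripper": 0.085}, {"dx": 0.2, "dy": -0.235, "dz": 0, "ax": 0, "ay": 0, "az": 0, "gripper": 0.085}])

```text
clock: 2.25
tool_pos: [0.5509, 0.0575, 0.2315]
tcp_rot: [-3.141, -0.0, -0.218]
force: [1.4, 0.4, 0.8]
opening: 0.085
grasp_force: 0.0
```

step_arm(steps=[{"dx": 0.027, "dy": -0.032, "dz": 0, "ax": 0, "ay": 0, "az": 0, "gripper": 0.085}, {"dx": 0.027, "dy": -0.032, "dz": -0.04, "ax": 0, "ay": 0, "az": 0, "gripper": 0.085}, {"dx": 0.027, "dy": -0.032, "dz": -0.08, "ax": 0, "ay": 0, "az": 0, "gripper": 0.085}, {"dx": 0.027, "dy": -0.032, "dz": -0.12, "ax": 0, "ay": 0, "az": 0, "gripper": 0.085}, {"dx": 0.027, "dy": -0.032, "dz": -0.12, "ax": 0, "ay": 0, "az": 0, "gripper": 0.085}])

```text
clock: 2.88
tool_pos: [0.5745, 0.0267, 0.1084]
tcp_rot: [3.139, 0.006, -0.219]
force: [0.1, 0.1, 0.3]
opening: 0.0851
grasp_force: 0.0
```

Close the fingers with a gentle grip and look at forces.

step_arm(steps=[{"dx": 0, "dy": 0, "dz": 0, "ax": 0, "ay": 0, "az": 0, "gripper": 0.03}, {"dx": 0, "dy": 0, "dz": 0, "ax": 0, "ay": 0, "az": 0, "gripper": 0.01}, {"dx": 0, "dy": 0, "dz": 0, "ax": 0, "ay": 0, "az": 0, "gripper": 0.01}, {"dx": 0, "dy": 0, "dz": 0, "ax": 0, "ay": 0, "az": 0, "gripper": 0.01}, {"dx": 0, "dy": 0, "dz": 0, "ax": 0, "ay": 0, "az": 0, "gripper": 0.01}], grip_force=60)

```text
clock: 3.5
tool_pos: [0.5773, 0.0274, 0.1123]
tcp_rot: [-3.141, -0.002, -0.218]
force: [-2.1, 0.9, 4.9]
opening: 0.0213
grasp_force: 59.0
```

step_arm(steps=[{"dx": 0, "dy": 0, "dz": 0, "ax": 0, "ay": 0, "az": 0, "gripper": 0.01}, {"dx": 0, "dy": 0, "dz": 0, "ax": 0, "ay": 0, "az": 0, "gripper": 0.01}])

```text
clock: 3.75
tool_pos: [0.5773, 0.0274, 0.1123]
tcp_rot: [-3.141, -0.002, -0.218]
force: [-1.4, 1.0, 6.1]
opening: 0.0211
grasp_force: 59.0
```

step_arm(steps=[{"dx": 0, "dy": 0, "dz": 0.02, "ax": 0, "ay": 0, "az": 0, "gripper": 0.01}, {"dx": 0, "dy": 0, "dz": 0.045, "ax": 0, "ay": 0, "az": 0, "gripper": 0.01}, {"dx": 0, "dy": 0, "dz": 0.06, "ax": 0, "ay": 0, "az": 0, "gripper": 0.01}, {"dx": 0, "dy": 0, "dz": 0.06, "ax": 0, "ay": 0, "az": 0, "gripper": 0.01}])

```text
clock: 4.25
tool_pos: [0.5771, 0.0274, 0.1718]
tcp_rot: [-3.141, -0.001, -0.218]
force: [-0.4, -0.7, -3.1]
opening: 0.0213
grasp_force: 59.1
```

step_arm(steps=[{"dx": -0.007, "dy": -0.0315, "dz": 0, "ax": 0, "ay": 0, "az": 0, "gripper": 0.01}, {"dx": -0.017, "dy": -0.0765, "dz": 0, "ax": 0, "ay": 0, "az": 0, "gripper": 0.01}, {"dx": -0.027, "dy": -0.1215, "dz": 0, "ax": 0, "ay": 0, "az": 0, "gripper": 0.01}, {"dx": -0.037, "dy": -0.1665, "dz": 0, "ax": 0, "ay": 0, "az": 0, "gripper": 0.01}, {"dx": -0.0476, "dy": -0.2148, "dz": 0, "ax": 0, "ay": 0, "az": 0, "gripper": 0.01}])

```text
clock: 4.88
tool_pos: [0.528, -0.1885, 0.1697]
tcp_rot: [-3.141, 0.002, -0.218]
force: [1.6, -0.4, -2.5]
opening: 0.0218
grasp_force: 59.2
```

Run:
```python
from h import *
s=read_state();print(s['tool_pos'],s['tcp_rot'],s['force'],s['clock'])
p=np.array([.5586,-.0601]);a=-.2182;c,sn=np.cos(a),np.sin(a)
for n in ['top','scene']:
    im,W=cloud(n);save(im,n+'2.png');X=W.reshape(-1,3);d=X[:,:2]-p;x=d@[c,sn];y=d@[-sn,c]
    # runner tops: z = origin+.0135 ~ .137
    for sg in(1,-1):
        k=(abs(X[:,2]-.137)<.006)&(x*sg>.058)&(x*sg<.095)&(y<-.08)&(y>-.19)
        if k.sum(): print(n,sg,k.sum(),np.median(X[k],0).round(4),np.percentile(x[k],[2,98]).round(4),np.percentile(y[k],[2,50,98]).round(4))
```

```text
[ 0.52797978 -0.18853968  0.16969799] [-3.14126028e+00  2.48036249e-03 -2.17864955e-01] [ 1.64657972 -0.36294197 -2.53836308] 4.875
top -1 155 [ 0.4584 -0.1716  0.1347] [-0.0822 -0.0613] [-0.1572 -0.1296 -0.1091]
scene 1 41 [ 0.5902 -0.2201  0.1346] [0.0581 0.0774] [-0.1632 -0.1498 -0.1382]
scene -1 117 [ 0.4551 -0.1814  0.135 ] [-0.086 -0.061] [-0.1616 -0.1401 -0.1132]
```

step_arm(steps=[{"dx": 0.001, "dy": 0, "dz": -0.015, "ax": 0, "ay": 0, "az": 0, "gripper": 0.01}, {"dx": 0.001, "dy": 0, "dz": -0.03, "ax": 0, "ay": 0, "az": 0, "gripper": 0.01}, {"dx": 0.001, "dy": 0, "dz": -0.04, "ax": 0, "ay": 0, "az": 0, "gripper": 0.01}, {"dx": 0.001, "dy": 0, "dz": -0.045, "ax": 0, "ay": 0, "az": 0, "gripper": 0.01}, {"dx": 0.001, "dy": 0, "dz": -0.047, "ax": 0, "ay": 0, "az": 0, "gripper": 0.01}])

```text
clock: 5.6
tool_pos: [0.5303, -0.1873, 0.1241]
tcp_rot: [3.141, 0.0, -0.218]
force: [-0.4, 0.1, -2.4]
opening: 0.021
grasp_force: 59.7
```

step_arm(steps=[{"dx": 0, "dy": 0, "dz": -0.004, "ax": 0, "ay": 0, "az": 0, "gripper": 0.01}, {"dx": 0, "dy": 0, "dz": -0.007, "ax": 0, "ay": 0, "az": 0, "gripper": 0.01}, {"dx": 0, "dy": 0, "dz": -0.009, "ax": 0, "ay": 0, "az": 0, "gripper": 0.01}, {"dx": 0, "dy": 0, "dz": -0.011, "ax": 0, "ay": 0, "az": 0, "gripper": 0.01}, {"dx": 0, "dy": 0, "dz": -0.011, "ax": 0, "ay": 0, "az": 0, "gripper": 0.01}])

```text
clock: 6.22
tool_pos: [0.5301, -0.1876, 0.1131]
tcp_rot: [3.142, 0.0, -0.218]
force: [0.1, 0.0, -2.0]
opening: 0.0216
grasp_force: 59.7
```

step_arm(steps=[{"dx": 0, "dy": 0, "dz": -0.001, "ax": 0, "ay": 0, "az": 0, "gripper": 0.01}, {"dx": 0, "dy": 0, "dz": -0.002, "ax": 0, "ay": 0, "az": 0, "gripper": 0.01}, {"dx": 0, "dy": 0, "dz": -0.002, "ax": 0, "ay": 0, "az": 0, "gripper": 0.01}])

```text
clock: 6.6
tool_pos: [0.5303, -0.1877, 0.1123]
tcp_rot: [3.141, -0.001, -0.218]
force: [-3.8, 1.3, 5.2]
opening: 0.0213
grasp_force: 60.5
```

step_arm(steps=[{"dx": 0, "dy": 0, "dz": 0, "ax": 0, "ay": 0, "az": 0, "gripper": 0.01}, {"dx": 0.0011, "dy": 0.0049, "dz": 0, "ax": 0, "ay": 0, "az": 0, "gripper": 0.01}, {"dx": 0.0022, "dy": 0.0098, "dz": 0, "ax": 0, "ay": 0, "az": 0, "gripper": 0.01}, {"dx": 0.0032, "dy": 0.0146, "dz": 0, "ax": 0, "ay": 0, "az": 0, "gripper": 0.01}, {"dx": 0.0043, "dy": 0.0195, "dz": 0, "ax": 0, "ay": 0, "az": 0, "gripper": 0.01}])

```text
clock: 7.22
tool_pos: [0.5353, -0.1688, 0.1124]
tcp_rot: [3.14, -0.002, -0.218]
force: [-1.2, -3.6, 4.7]
opening: 0.0213
grasp_force: 60.6
```

step_arm(steps=[{"dx": 0.0009, "dy": 0.0039, "dz": 0, "ax": 0, "ay": 0, "az": 0, "gripper": 0.01}, {"dx": 0.0017, "dy": 0.0078, "dz": 0, "ax": 0, "ay": 0, "az": 0, "gripper": 0.01}, {"dx": 0.0026, "dy": 0.0117, "dz": 0, "ax": 0, "ay": 0, "az": 0, "gripper": 0.01}])

```text
clock: 7.6
tool_pos: [0.538, -0.1571, 0.1124]
tcp_rot: [3.14, -0.002, -0.218]
force: [-1.4, -4.3, 5.8]
opening: 0.0214
grasp_force: 60.6
```

step_arm(steps=[{"dx": 0.0009, "dy": 0.0039, "dz": 0, "ax": 0, "ay": 0, "az": 0, "gripper": 0.01}, {"dx": 0.0017, "dy": 0.0078, "dz": 0, "ax": 0, "ay": 0, "az": 0, "gripper": 0.01}, {"dx": 0.0026, "dy": 0.0117, "dz": 0, "ax": 0, "ay": 0, "az": 0, "gripper": 0.01}])

```text
clock: 7.98
tool_pos: [0.5403, -0.1462, 0.1124]
tcp_rot: [3.138, -0.002, -0.217]
force: [-2.2, -6.6, 5.9]
opening: 0.0215
grasp_force: 60.6
```

step_arm(steps=[{"dx": 0.0009, "dy": 0.0039, "dz": 0, "ax": 0, "ay": 0, "az": 0, "gripper": 0.01}, {"dx": 0.0017, "dy": 0.0078, "dz": 0, "ax": 0, "ay": 0, "az": 0, "gripper": 0.01}])

```text
clock: 8.22
tool_pos: [0.5419, -0.1385, 0.1124]
tcp_rot: [3.138, -0.002, -0.217]
force: [-0.7, -6.8, 5.3]
opening: 0.0212
grasp_force: 60.6
```

Pushing gently (about 3 N extra). Continue.

step_arm(steps=[{"dx": 0.0009, "dy": 0.0039, "dz": 0, "ax": 0, "ay": 0, "az": 0, "gripper": 0.01}, {"dx": 0.0017, "dy": 0.0078, "dz": 0, "ax": 0, "ay": 0, "az": 0, "gripper": 0.01}, {"dx": 0.0026, "dy": 0.0117, "dz": 0, "ax": 0, "ay": 0, "az": 0, "gripper": 0.01}])

```text
clock: 8.6
tool_pos: [0.5443, -0.127, 0.1125]
tcp_rot: [3.138, -0.002, -0.218]
force: [-1.2, -7.2, 5.5]
opening: 0.0214
grasp_force: 60.6
```

step_arm(steps=[{"dx": 0.0009, "dy": 0.0039, "dz": 0, "ax": 0, "ay": 0, "az": 0, "gripper": 0.01}, {"dx": 0.0017, "dy": 0.0078, "dz": 0, "ax": 0, "ay": 0, "az": 0, "gripper": 0.01}, {"dx": 0.0026, "dy": 0.0117, "dz": 0, "ax": 0, "ay": 0, "az": 0, "gripper": 0.01}])

```text
clock: 8.98
tool_pos: [0.547, -0.1151, 0.1124]
tcp_rot: [3.138, -0.002, -0.217]
force: [-1.5, -6.5, 5.4]
opening: 0.0216
grasp_force: 60.7
```

```bash
cat >> h.py <<'E'
def crops(name):
    a,_=get_image('top'); b,_=get_image('scene')
    A=cv2.resize(a[150:250,185:340],(620,400),interpolation=cv2.INTER_CUBIC)
    B=cv2.resize(b[160:270,200:330],(470,400),interpolation=cv2.INTER_CUBIC)
    save(cv2.resize(np.hstack([A,B]),(800,294)),name)
E
python3 -c "
from h import *
crops('c3.png')"
```

```text
(no output)
```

View pics/c3.png

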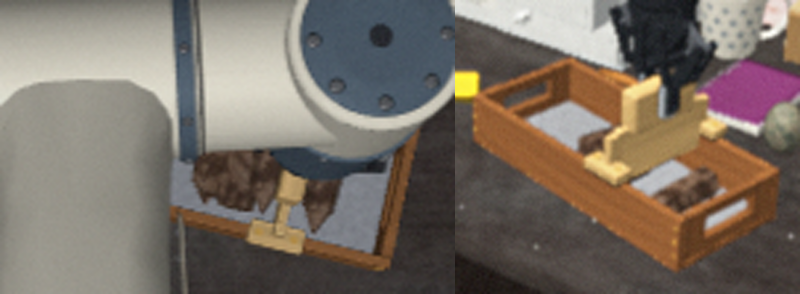

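The board (scene crop ~650,130) rides square; one stone remains behind it (690,185), the rest are being pushed ahead (590,140). Continuing.

step_arm(steps=[{"dx": 0.0009, "dy": 0.0039, "dz": 0, "ax": 0, "ay": 0, "az": 0, "gripper": 0.01}, {"dx": 0.0017, "dy": 0.0078, "dz": 0, "ax": 0, "ay": 0, "az": 0, "gripper": 0.01}, {"dx": 0.0026, "dy": 0.0117, "dz": 0, "ax": 0, "ay": 0, "az": 0, "gripper": 0.01}, {"dx": 0.0035, "dy": 0.0156, "dz": 0, "ax": 0, "ay": 0, "az": 0, "gripper": 0.01}])

```text
clock: 9.57
tool_pos: [0.5503, -0.0998, 0.1125]
tcp_rot: [3.138, -0.001, -0.218]
force: [-2.8, -7.2, 6.8]
opening: 0.0214
grasp_force: 60.7
```

step_arm(steps=[{"dx": 0.0009, "dy": 0.0039, "dz": 0, "ax": 0, "ay": 0, "az": 0, "gripper": 0.01}, {"dx": 0.0017, "dy": 0.0078, "dz": 0, "ax": 0, "ay": 0, "az": 0, "gripper": 0.01}, {"dx": 0.0026, "dy": 0.0117, "dz": 0, "ax": 0, "ay": 0, "az": 0, "gripper": 0.01}, {"dx": 0.0035, "dy": 0.0156, "dz": 0, "ax": 0, "ay": 0, "az": 0, "gripper": 0.01}])

```text
clock: 10.07
tool_pos: [0.5538, -0.0843, 0.1125]
tcp_rot: [3.138, -0.001, -0.218]
force: [-2.6, -8.0, 6.5]
opening: 0.0212
grasp_force: 60.7
```

step_arm(steps=[{"dx": 0.0009, "dy": 0.0039, "dz": 0, "ax": 0, "ay": 0, "az": 0, "gripper": 0.01}, {"dx": 0.0017, "dy": 0.0078, "dz": 0, "ax": 0, "ay": 0, "az": 0, "gripper": 0.01}, {"dx": 0.0026, "dy": 0.0117, "dz": 0, "ax": 0, "ay": 0, "az": 0, "gripper": 0.01}, {"dx": 0.0035, "dy": 0.0156, "dz": 0, "ax": 0, "ay": 0, "az": 0, "gripper": 0.01}])

```text
clock: 10.58
tool_pos: [0.5573, -0.0687, 0.1125]
tcp_rot: [3.137, -0.001, -0.218]
force: [-1.5, -8.8, 6.2]
opening: 0.0213
grasp_force: 60.7
```

step_arm(steps=[{"dx": 0.0009, "dy": 0.0039, "dz": 0, "ax": 0, "ay": 0, "az": 0, "gripper": 0.01}, {"dx": 0.0017, "dy": 0.0078, "dz": 0, "ax": 0, "ay": 0, "az": 0, "gripper": 0.01}, {"dx": 0.0026, "dy": 0.0117, "dz": 0, "ax": 0, "ay": 0, "az": 0, "gripper": 0.01}, {"dx": 0.0035, "dy": 0.0156, "dz": 0, "ax": 0, "ay": 0, "az": 0, "gripper": 0.01}])

```text
clock: 11.08
tool_pos: [0.5607, -0.0532, 0.1124]
tcp_rot: [3.137, -0.001, -0.218]
force: [-1.6, -8.5, 6.4]
opening: 0.0212
grasp_force: 60.8
```

step_arm(steps=[{"dx": 0.0009, "dy": 0.0039, "dz": 0, "ax": 0, "ay": 0, "az": 0, "gripper": 0.01}, {"dx": 0.0017, "dy": 0.0078, "dz": 0, "ax": 0, "ay": 0, "az": 0, "gripper": 0.01}, {"dx": 0.0026, "dy": 0.0117, "dz": 0, "ax": 0, "ay": 0, "az": 0, "gripper": 0.01}, {"dx": 0.0035, "dy": 0.0156, "dz": 0, "ax": 0, "ay": 0, "az": 0, "gripper": 0.01}])

```text
clock: 11.58
tool_pos: [0.5642, -0.0376, 0.1125]
tcp_rot: [3.137, -0.001, -0.218]
force: [-2.8, -8.5, 6.7]
opening: 0.0213
grasp_force: 60.8
```

```bash
python3 -c "
from h import *
crops('c4.png')"
```

```text
(no output)
```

View pics/c4.png

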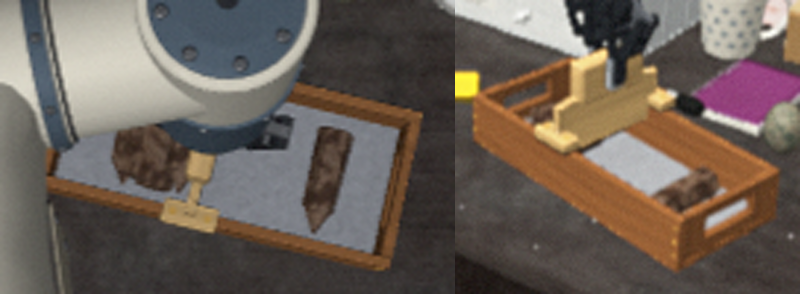

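```bash
cat >> h.py <<'E'
P0=np.array([.5593,-.0599]);A0=-.2182
def prof(n,lo=-.15,hi=.15):
    im,W=cloud(n);X=W.reshape(-1,3);c,s=np.cos(A0),np.sin(A0);d=X[:,:2]-P0;x=d@[c,s];y=d@[-s,c]
    k=(abs(x)<.06)
    for b in np.arange(lo,hi,.01):
        row=[]
        for xa in np.arange(-.06,.06,.02):
            z=X[k&(y>=b)&(y<b+.01)&(x>=xa)&(x<xa+.02)&(X[:,2]<.1),2]
            row.append('%3d'%(np.median(z)*1000) if len(z)>2 else ' --')
        print(n,'%.2f'%b,' '.join(row))
E
python3 -c "
from h import *
prof('top',.02);prof('scene',.02)"
```

```text
top 0.02  14   8  --  --  --  --
top 0.03  14  55  61  --  --  --
top 0.04  28  56  61  --  --  --
top 0.05  12  42  49  --  --  --
top 0.06  27  44  60  43  --  --
top 0.07  31  68  68  67  --  --
top 0.08  14  69  67  --  --  --
top 0.09  15  64  43  --  --  --
top 0.10  10  25  38  --  --  --
top 0.11  12  12  11  --  --  --
top 0.12  11  12  11  --  --  --
top 0.13  11  11  11  --  --  --
top 0.14  11  11  --  --  --  --
scene 0.02  87  75  76  61  55  64
scene 0.03  --  37  35 -623  11  11
scene 0.04  --  --  11  11 -668  11
scene 0.05  --  --  15  10   8  11
scene 0.06  63  --  -- -629 -331 -367
scene 0.07  65  67  -- -629 -744 -747
scene 0.08  62  70  67 -630 -651 -664
scene 0.09  56  --  -- -749 -634 -645
scene 0.10  --  --  -- -750 -749 -748
scene 0.11  --  -- -751 -749 -748 -748
scene 0.12  -- -747 -750 -749 -673 -748
scene 0.13  -- -750 -751 -750 -665 -749
scene 0.14 -749 -749 -748 -750 -744 -722
```

The board drives four stones ahead; tops at 61 and 69 mm show two still on top, the rear one half slipped and propped by the blade. I'll lift the board so it drops, then look.

step_arm(steps=[{"dx": 0, "dy": 0, "dz": 0.005, "ax": 0, "ay": 0, "az": 0, "gripper": 0.01}, {"dx": 0, "dy": 0, "dz": 0.015, "ax": 0, "ay": 0, "az": 0, "gripper": 0.01}, {"dx": 0, "dy": 0, "dz": 0.03, "ax": 0, "ay": 0, "az": 0, "gripper": 0.01}, {"dx": 0, "dy": 0, "dz": 0.055, "ax": 0, "ay": 0, "az": 0, "gripper": 0.01}, {"dx": 0, "dy": 0, "dz": 0.08, "ax": 0, "ay": 0, "az": 0, "gripper": 0.01}])

```text
clock: 12.4
tool_pos: [0.5641, -0.0351, 0.1928]
tcp_rot: [-3.141, -0.0, -0.218]
force: [1.1, 0.5, -2.5]
opening: 0.0211
grasp_force: 59.6
```

step_arm(steps=[{"dx": -0.009, "dy": -0.04, "dz": 0, "ax": 0, "ay": 0, "az": 0, "gripper": 0.01}, {"dx": -0.0177, "dy": -0.08, "dz": 0, "ax": 0, "ay": 0, "az": 0, "gripper": 0.01}, {"dx": -0.0266, "dy": -0.12, "dz": 0, "ax": 0, "ay": 0, "az": 0, "gripper": 0.01}, {"dx": -0.0355, "dy": -0.16, "dz": 0, "ax": 0, "ay": 0, "az": 0, "gripper": 0.01}, {"dx": -0.0355, "dy": -0.16, "dz": 0, "ax": 0, "ay": 0, "az": 0, "gripper": 0.01}])

```text
clock: 13.02
tool_pos: [0.5281, -0.1974, 0.192]
tcp_rot: [-3.141, -0.001, -0.221]
force: [0.4, 1.4, -2.4]
opening: 0.0213
grasp_force: 60.0
```

```bash
python3 -c "
from h import *
crops('c5.png');prof('top',-.05)"
```

```text
top -0.05  --  --  --  --  --  --
top -0.04  --  --  --  --  --  --
top -0.03  --  --  --  --  --  --
top -0.02  --  --  --  --  --  --
top -0.01  --  --  --  --  --  --
top 0.00  --  --  --  --  --  --
top 0.01  --  --  --  --  --  --
top 0.02  --  --  --  --  --  --
top 0.03  --  --  --  --  --  --
top 0.04  --  --  --  --  --  --
top 0.05  --  --  --  --  --  --
top 0.06  --  --  --  --  --  --
top 0.07  --  --  --  --  --  --
top 0.08  13  69  66  --  --  --
top 0.09  14  63  51  --  --  --
top 0.10  12  25  37  38  --  --
top 0.11  11  12  11  10  --  --
top 0.12  11  12  11  10  --  --
top 0.13  11  11  11  11  12  --
top 0.14  11  11  11  11  12  10
```

View pics/c5.png

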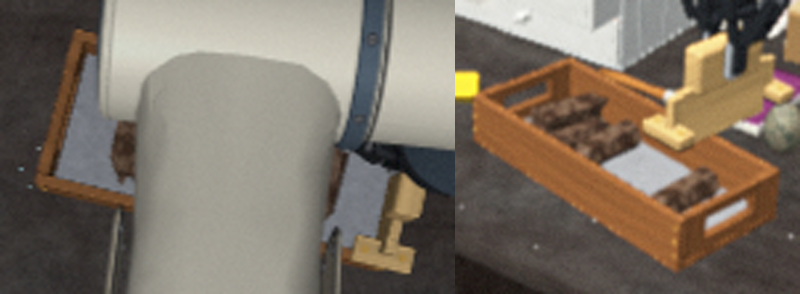

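Scene crop: three stones show in the heap (600,110),(570,125),(605,140), one stone at (690,185). I measure heights with scene and wrist depth.

```bash
cat >> h.py <<'E'
from scipy.spatial.transform import Rotation as Ro
def wcloud():
    s=read_state(); im,d=get_image('wrist'); c=camera_info('wrist')
    v,u=np.mgrid[:384,:512]; x=u-c['cx'];y=v-c['cy']; r=np.hypot(x,y)+1e-9
    th=r/c['fx']; 
    P=np.stack([np.tan(th)*x/r*d,np.tan(th)*y/r*d,d],-1); P[(d==0)|(th>1.4)]=np.nan
    M=np.array(c['mount']); T=P@M[:3,:3].T+M[:3,3]
    return im,T@Ro.from_euler('xyz',s['tcp_rot']).as_matrix().T+s['tool_pos']
def prof2(X,lo=-.15,hi=.15):
    X=X.reshape(-1,3);c,s=np.cos(A0),np.sin(A0);d=X[:,:2]-P0;x=d@[c,s];y=d@[-s,c]
    for b in np.arange(lo,hi,.01):
        print('%.2f'%b,' '.join((lambda z:'%3d'%(np.median(z)*1000) if len(z)>2 else ' --')(X[(y>=b)&(y<b+.01)&(x>=a)&(x<a+.02)&(X[:,2]<.1)&(X[:,2]>-.02),2]) for a in np.arange(-.06,.06,.02)))
E
python3 - <<'E'
from h import *
_,W=cloud('scene');prof2(W,-.02);print()
im,W=wcloud();save(im,'w5.png');prof2(W,-.05)
E
```

```text
-0.02  --  --  --  11  12  12
-0.01  --  --  11  12  12  13
0.00  --  --  12  11  13  10
0.01  --  32  27  22  23  13
0.02  --  34  38  33  35  26
0.03  --  38  41  41  42  44
0.04  --  35  38  --  --  41
0.05  --  39  37  36  35  --
0.06  54  51  52  49  49  --
0.07  59  63  63  64  61  54
0.08  62  69  69  --  --  --
0.09  56  --  --  --  --  --
0.10  --  --  --  --  --  --
0.11  --  --  --  --  --  --
0.12  --  --  --  --  --  --
0.13  --  --  --  --  --  --
0.14  --  --  --  --  --  --

-0.05  11  11  11  11  11  11
-0.04  11  11  11  11  11  11
-0.03  11  11  11  11  11  11
-0.02  11  11  11  11  11  11
-0.01  11  11  11  11  11  11
0.00  11  11  11  11  11  11
0.01  11  12  26  26  26  12
0.02  12  32  39  40  41  39
0.03  12  38  40  41  42  41
0.04  12  30  29  28  28  11
0.05  36  40  39  36  32  11
0.06  46  51  52  53  51  12
0.07  67  67  67  66  63  47
0.08  71  70  67  65  61  12
0.09  66  65  63  61  47  12
0.10  --  --  --  --  41  12
0.11  --  --  --  --  --  12
0.12  --  --  --  --  --  11
0.13  --  11  12  11  11  11
0.14  12  11  11  11  11  11
```

View pics/w5.png

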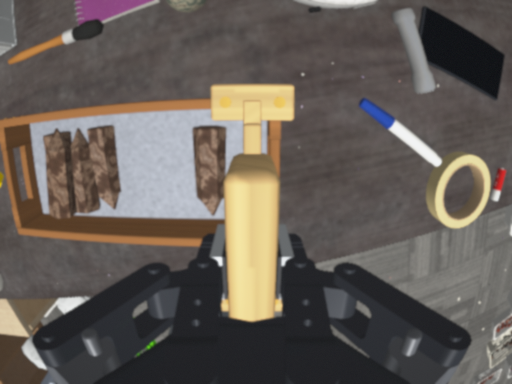

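Wrist view: stone fallen flat at (105,165), two lowers with one on top at (80,170), lone stone (208,168). Next push: set the board just behind the remaining top stone (tray y≈0.05) and drive it a little further.

Run:
```python
from h import *
s=read_state();t=s['tool_pos'];print(t,s['tcp_rot'],s['clock'])
c,sn=np.cos(A0),np.sin(A0);print(np.array([.5700,-.0082,.1128])-t)
# blade position vs TCP: grip top in wrist cloud n/a; use scene: runners
im,W=cloud('scene');X=W.reshape(-1,3);d=X[:,:2]-P0;x=d@[c,sn];y=d@[-sn,c]
k=(abs(X[:,2]-(t[2]-.1123+.0775))<.005)&(x<-.058)&(x>-.1)&(y<-.07)
print('runner',k.sum(),np.percentile(x[k],[2,98]),np.percentile(y[k],[2,98]),'tcp',(t[:2]-P0)@[c,sn],(t[:2]-P0)@[-sn,c])
```

```text
[ 0.52889811 -0.1945811   0.19154332] [-3.14125873e+00 -3.47988651e-04 -2.17036979e-01] 13.275
[ 0.04110189  0.1863811  -0.07874332]
runner 111 [-0.08243515 -0.06154148] [-0.1618959  -0.11317849] tcp -0.0005262455497942173 -0.1380688076450428
```

step_arm(steps=[{"dx": 0.0103, "dy": 0.0465, "dz": 0, "ax": 0, "ay": 0, "az": 0, "gripper": 0.01}, {"dx": 0.0206, "dy": 0.093, "dz": 0, "ax": 0, "ay": 0, "az": 0, "gripper": 0.01}, {"dx": 0.0308, "dy": 0.1395, "dz": 0, "ax": 0, "ay": 0, "az": 0, "gripper": 0.01}, {"dx": 0.041, "dy": 0.1855, "dz": 0, "ax": 0, "ay": 0, "az": 0, "gripper": 0.01}, {"dx": 0.041, "dy": 0.1855, "dz": 0, "ax": 0, "ay": 0, "az": 0, "gripper": 0.01}])

```text
clock: 13.95
tool_pos: [0.57, -0.0062, 0.191]
tcp_rot: [-3.141, 0.0, -0.213]
force: [-1.1, -1.3, -1.8]
opening: 0.0214
grasp_force: 60.1
```

step_arm(steps=[{"dx": 0, "dy": 0, "dz": -0.025, "ax": 0, "ay": 0, "az": 0, "gripper": 0.01}, {"dx": 0, "dy": 0, "dz": -0.05, "ax": 0, "ay": 0, "az": 0, "gripper": 0.01}, {"dx": 0, "dy": 0, "dz": -0.065, "ax": 0, "ay": 0, "az": 0, "gripper": 0.01}, {"dx": 0, "dy": 0, "dz": -0.072, "ax": 0, "ay": 0, "az": 0, "gripper": 0.01}, {"dx": 0, "dy": 0, "dz": -0.074, "ax": 0, "ay": 0, "az": 0, "gripper": 0.01}])

```text
clock: 14.58
tool_pos: [0.5698, -0.0101, 0.1175]
tcp_rot: [3.141, -0.0, -0.218]
force: [-0.4, -0.2, -1.6]
opening: 0.0212
grasp_force: 60.1
```

step_arm(steps=[{"dx": 0, "dy": 0, "dz": -0.002, "ax": 0, "ay": 0, "az": 0, "gripper": 0.01}, {"dx": 0, "dy": 0, "dz": -0.004, "ax": 0, "ay": 0, "az": 0, "gripper": 0.01}, {"dx": 0, "dy": 0, "dz": -0.006, "ax": 0, "ay": 0, "az": 0, "gripper": 0.01}, {"dx": 0, "dy": 0, "dz": -0.006, "ax": 0, "ay": 0, "az": 0, "gripper": 0.01}])

```text
clock: 15.08
tool_pos: [0.5698, -0.01, 0.1124]
tcp_rot: [-3.141, -0.001, -0.218]
force: [-2.1, 0.3, 3.9]
opening: 0.0212
grasp_force: 60.8
```

step_arm(steps=[{"dx": 0.0009, "dy": 0.0039, "dz": 0, "ax": 0, "ay": 0, "az": 0, "gripper": 0.01}, {"dx": 0.0017, "dy": 0.0078, "dz": 0, "ax": 0, "ay": 0, "az": 0, "gripper": 0.01}, {"dx": 0.0026, "dy": 0.0117, "dz": 0, "ax": 0, "ay": 0, "az": 0, "gripper": 0.01}])

```text
clock: 15.45
tool_pos: [0.5729, 0.0008, 0.1124]
tcp_rot: [3.14, -0.002, -0.218]
force: [-0.9, -4.7, 5.6]
opening: 0.0214
grasp_force: 61.2
```

step_arm(steps=[{"dx": 0.0009, "dy": 0.0039, "dz": 0, "ax": 0, "ay": 0, "az": 0, "gripper": 0.01}, {"dx": 0.0017, "dy": 0.0078, "dz": 0, "ax": 0, "ay": 0, "az": 0, "gripper": 0.01}, {"dx": 0.0026, "dy": 0.0117, "dz": 0, "ax": 0, "ay": 0, "az": 0, "gripper": 0.01}])

```text
clock: 15.82
tool_pos: [0.5756, 0.0126, 0.1124]
tcp_rot: [3.14, -0.002, -0.218]
force: [-0.9, -4.7, 6.1]
opening: 0.0215
grasp_force: 61.2
```

step_arm(steps=[{"dx": 0.0009, "dy": 0.0039, "dz": 0, "ax": 0, "ay": 0, "az": 0, "gripper": 0.01}, {"dx": 0.0017, "dy": 0.0078, "dz": 0, "ax": 0, "ay": 0, "az": 0, "gripper": 0.01}])

```text
clock: 16.08
tool_pos: [0.5773, 0.0204, 0.1124]
tcp_rot: [3.14, -0.002, -0.218]
force: [-0.5, -3.9, 5.1]
opening: 0.0217
grasp_force: 61.2
```

Run:
```python
from h import *
_,W=cloud('top');prof2(W,-.03);print()
im,W=wcloud();prof2(W,-.03)
```

```text
-0.03  12  11  11  11  11  12
-0.02  12  12  11  10  11  11
-0.01  11  11  10  12  10  10
0.00  12  11  10  12  12  12
0.01  11  13  27  28  27  16
0.02  12  35  39  39  --  42
0.03  11  33  40  39  --  41
0.04  13  29  32  29  --  35
0.05  25  41  39  39  --  --
0.06  42  42  40  38  --  --
0.07  43  40  39  --  --  --
0.08  --  --  --  --  --  --
0.09  52  68  --  --  --  --
0.10  42  70  69  --  --  --
0.11  13  63  62  --  --  --
0.12  11  10  12  --  --  --
0.13  12  12  11  12  --  --
0.14  11  11  11  12  --  --

-0.03  11  11  11  11  11  11
-0.02  11  11  11  11  11  11
-0.01  11  11  11  11  11  11
0.00  11  11  11  11  11  11
0.01  11  25  31  32  30  11
0.02  11  37  39  40  41  37
0.03  11  37  40  41  42  40
0.04  11  29  31  32  33  28
0.05  --  37  40  39  34  11
0.06  --  --  41  40  35  23
0.07  --  --  --  --  27  11
0.08  --  --  --  --  32  31
0.09  --  --  --  --  65  35
0.10  --  --  69  69  68  57
0.11  --  59  65  65  59  12
0.12  11  12  12  11  11  11
0.13  11  11  11  11  11  11
0.14  11  11  11  11  11  11
```

A stays at y≈0.06, the top stone is now over the front one (y≈0.10). Push 14 mm more to widen the gap, then lift and look.

step_arm(steps=[{"dx": 0.0009, "dy": 0.0039, "dz": 0, "ax": 0, "ay": 0, "az": 0, "gripper": 0.01}, {"dx": 0.0017, "dy": 0.0078, "dz": 0, "ax": 0, "ay": 0, "az": 0, "gripper": 0.01}, {"dx": 0.0031, "dy": 0.0137, "dz": 0, "ax": 0, "ay": 0, "az": 0, "gripper": 0.01}])

```text
clock: 16.55
tool_pos: [0.5803, 0.034, 0.1124]
tcp_rot: [3.14, -0.002, -0.218]
force: [-0.8, -4.2, 5.9]
opening: 0.0213
grasp_force: 61.2
```

step_arm(steps=[{"dx": 0, "dy": 0, "dz": 0.005, "ax": 0, "ay": 0, "az": 0, "gripper": 0.01}, {"dx": 0, "dy": 0, "dz": 0.015, "ax": 0, "ay": 0, "az": 0, "gripper": 0.01}, {"dx": 0, "dy": 0, "dz": 0.03, "ax": 0, "ay": 0, "az": 0, "gripper": 0.01}, {"dx": 0, "dy": 0, "dz": 0.055, "ax": 0, "ay": 0, "az": 0, "gripper": 0.01}, {"dx": 0, "dy": 0, "dz": 0.08, "ax": 0, "ay": 0, "az": 0, "gripper": 0.01}])

```text
clock: 17.18
tool_pos: [0.5796, 0.035, 0.1929]
tcp_rot: [-3.141, -0.001, -0.218]
force: [0.0, 0.1, -2.5]
opening: 0.0211
grasp_force: 60.2
```

Run:
```python
from h import *
s=read_state();print(s['tool_pos'],s['tcp_rot'])
_,W=cloud('top');prof2(W,.03);print()
im,W=wcloud();prof2(W,.03);print()
_,W=cloud('scene');prof2(W,.03)
```

```text
[0.5796301  0.03497773 0.19292257] [-3.14110925e+00 -6.24188321e-04 -2.18203352e-01]
0.03  12  32  39  40  41  41
0.04  12  29  29  31  31  --
0.05  20  41  39  38  39  --
0.06  22  41  41  39  39  --
0.07  17  37  36  33  33  --
0.08   9  12  11  11  11  --
0.09  13  10  11  11  --  --
0.10  --  --  --  --  --  --
0.11  37  41  --  --  --  --
0.12  54  55  58  58  --  --
0.13  57  59  60  61  --  --
0.14  13  58  59  60  --  --

0.03  11  37  40  41  42  40
0.04  11  29  30  32  33  28
0.05  42  42  41  39  33  11
0.06  42  42  41  39  36  24
0.07  --  --  --  38  27  12
0.08  --  --  --  11  11  11
0.09  --  --  --  --  --  --
0.10  --  --  --  --  42  40
0.11  --  --  --  43  43  39
0.12  56  57  57  52  45  32
0.13  58  59  60  60  59  38
0.14  59  60  61  62  60  12

0.03  --  38  41  42  43  43
0.04  --  --  --  --  --  --
0.05  --  37  37  36  36  --
0.06  --  42  41  40  34  27
0.07  --  42  40  38  39  --
0.08  --  --  --  --  --  --
0.09  --  --  --  --  --  --
0.10  --  36  32  33  34  36
0.11  --  39  41  41  43  12
0.12  52  49  50  49  46  42
0.13  57  58  60  61  57  51
0.14  55  60  62  62  63  --
```

Now the top stone has slid over the front one and leans on the end wall (top 60 mm at y≈0.138), propped on stone B (y≈0.11). I'll lower the board gently on its wall side to wedge it down, watching force.

step_arm(steps=[{"dx": 0.0053, "dy": 0.0239, "dz": 0, "ax": 0, "ay": 0, "az": 0, "gripper": 0.01}, {"dx": 0.0105, "dy": 0.0478, "dz": 0, "ax": 0, "ay": 0, "az": 0, "gripper": 0.01}, {"dx": 0.0105, "dy": 0.0478, "dz": -0.03, "ax": 0, "ay": 0, "az": 0, "gripper": 0.01}, {"dx": 0.0105, "dy": 0.0478, "dz": -0.058, "ax": 0, "ay": 0, "az": 0, "gripper": 0.01}, {"dx": 0.0105, "dy": 0.0478, "dz": -0.06, "ax": 0, "ay": 0, "az": 0, "gripper": 0.01}])

```text
clock: 17.95
tool_pos: [0.5887, 0.0836, 0.1286]
tcp_rot: [3.139, 0.005, -0.217]
force: [-0.0, 0.2, -1.7]
opening: 0.0213
grasp_force: 60.1
```

step_arm(steps=[{"dx": 0, "dy": 0, "dz": -0.002, "ax": 0, "ay": 0, "az": 0, "gripper": 0.01}, {"dx": 0, "dy": 0, "dz": -0.004, "ax": 0, "ay": 0, "az": 0, "gripper": 0.01}, {"dx": 0, "dy": 0, "dz": -0.006, "ax": 0, "ay": 0, "az": 0, "gripper": 0.01}])

```text
clock: 18.32
tool_pos: [0.5906, 0.083, 0.1262]
tcp_rot: [-3.141, -0.002, -0.218]
force: [-1.1, 0.5, 2.0]
opening: 0.0217
grasp_force: 60.9
```

step_arm(steps=[{"dx": 0, "dy": 0, "dz": -0.001, "ax": 0, "ay": 0, "az": 0, "gripper": 0.01}, {"dx": 0, "dy": 0, "dz": -0.002, "ax": 0, "ay": 0, "az": 0, "gripper": 0.01}, {"dx": 0, "dy": 0, "dz": -0.002, "ax": 0, "ay": 0, "az": 0, "gripper": 0.01}])

```text
clock: 18.7
tool_pos: [0.5901, 0.0826, 0.1233]
tcp_rot: [3.142, -0.0, -0.218]
force: [0.5, 1.0, -0.8]
opening: 0.0214
grasp_force: 60.3
```

step_arm(steps=[{"dx": 0, "dy": 0, "dz": -0.001, "ax": 0, "ay": 0, "az": 0, "gripper": 0.01}, {"dx": 0, "dy": 0, "dz": -0.002, "ax": 0, "ay": 0, "az": 0, "gripper": 0.01}, {"dx": 0, "dy": 0, "dz": -0.002, "ax": 0, "ay": 0, "az": 0, "gripper": 0.01}])

```text
clock: 19.08
tool_pos: [0.5895, 0.0824, 0.1207]
tcp_rot: [3.141, 0.001, -0.218]
force: [-0.0, -0.1, -1.1]
opening: 0.0211
grasp_force: 60.1
```

step_arm(steps=[{"dx": 0, "dy": 0, "dz": -0.001, "ax": 0, "ay": 0, "az": 0, "gripper": 0.01}, {"dx": 0, "dy": 0, "dz": -0.002, "ax": 0, "ay": 0, "az": 0, "gripper": 0.01}, {"dx": 0, "dy": 0, "dz": -0.002, "ax": 0, "ay": 0, "az": 0, "gripper": 0.01}])

```text
clock: 19.45
tool_pos: [0.59, 0.0827, 0.1191]
tcp_rot: [3.141, 0.0, -0.218]
force: [0.3, 0.1, -2.2]
opening: 0.0213
grasp_force: 60.1
```

step_arm(steps=[{"dx": 0, "dy": 0, "dz": -0.0015, "ax": 0, "ay": 0, "az": 0, "gripper": 0.01}, {"dx": 0, "dy": 0, "dz": -0.003, "ax": 0, "ay": 0, "az": 0, "gripper": 0.01}, {"dx": 0, "dy": 0, "dz": -0.003, "ax": 0, "ay": 0, "az": 0, "gripper": 0.01}])

```text
clock: 19.82
tool_pos: [0.5908, 0.083, 0.1172]
tcp_rot: [-3.141, -0.002, -0.218]
force: [0.9, 1.3, 3.1]
opening: 0.0214
grasp_force: 61.2
```

Run:
```python
from h import *
_,W=cloud('top');prof2(W,.03);print()
im,W=wcloud();prof2(W,.03)
```

```text
0.03  12  33  39  40  42  42
0.04  12  28  31  30  30  13
0.05  18  42  40  38  35  11
0.06  22  42  41  39  37  17
0.07  17  36  34  33  28  10
0.08  12  11  12  12  11  11
0.09  12  12  27  14  10  11
0.10  12  36  39  41  --  12
0.11  13  37  40  40  --  15
0.12  15  47  48  46  --  12
0.13  53  53  53  --  --  11
0.14  62  55  --  --  --  --

0.03  11  35  39  41  42  40
0.04  31  30  31  33  32  28
0.05  43  42  41  39  37  11
0.06  42  42  41  39  36  12
0.07  31  34  33  32  27  11
0.08  11  11  11  11  11  11
0.09  11  11  27  12  12  11
0.10  12  38  40  41  42  12
0.11  --  38  40  41  42  25
0.12  --  43  42  41  41  22
0.13  --  --  --  --  46  37
0.14  --  --  --  --  --  --
```

The wedge works (top stone now at 53 mm, B moving back). Continue gently.

step_arm(steps=[{"dx": 0, "dy": 0, "dz": -0.001, "ax": 0, "ay": 0, "az": 0, "gripper": 0.01}, {"dx": 0, "dy": 0, "dz": -0.0015, "ax": 0, "ay": 0, "az": 0, "gripper": 0.01}, {"dx": 0, "dy": 0, "dz": -0.0015, "ax": 0, "ay": 0, "az": 0, "gripper": 0.01}])

```text
clock: 20.3
tool_pos: [0.5912, 0.0834, 0.1163]
tcp_rot: [-3.139, -0.003, -0.218]
force: [-1.4, 4.4, 8.3]
opening: 0.0212
grasp_force: 61.8
```

step_arm(steps=[{"dx": 0, "dy": 0, "dz": -0.001, "ax": 0, "ay": 0, "az": 0, "gripper": 0.01}, {"dx": 0, "dy": 0, "dz": -0.0015, "ax": 0, "ay": 0, "az": 0, "gripper": 0.01}, {"dx": 0, "dy": 0, "dz": -0.0015, "ax": 0, "ay": 0, "az": 0, "gripper": 0.01}])

```text
clock: 20.68
tool_pos: [0.5917, 0.0843, 0.115]
tcp_rot: [-3.138, -0.004, -0.218]
force: [0.6, 5.3, 7.2]
opening: 0.0214
grasp_force: 61.7
```

step_arm(steps=[{"dx": 0, "dy": 0, "dz": -0.001, "ax": 0, "ay": 0, "az": 0, "gripper": 0.01}, {"dx": 0, "dy": 0, "dz": -0.0015, "ax": 0, "ay": 0, "az": 0, "gripper": 0.01}, {"dx": 0, "dy": 0, "dz": -0.0015, "ax": 0, "ay": 0, "az": 0, "gripper": 0.01}])

```text
clock: 21.05
tool_pos: [0.5921, 0.0851, 0.1135]
tcp_rot: [-3.136, -0.005, -0.217]
force: [0.4, 8.1, 6.6]
opening: 0.0215
grasp_force: 61.6
```

step_arm(steps=[{"dx": 0, "dy": 0, "dz": -0.001, "ax": 0, "ay": 0, "az": 0, "gripper": 0.01}, {"dx": 0, "dy": 0, "dz": -0.0015, "ax": 0, "ay": 0, "az": 0, "gripper": 0.01}, {"dx": 0, "dy": 0, "dz": -0.0015, "ax": 0, "ay": 0, "az": 0, "gripper": 0.01}])

```text
clock: 21.42
tool_pos: [0.5917, 0.0842, 0.1123]
tcp_rot: [-3.138, -0.004, -0.218]
force: [-0.7, 4.9, 8.8]
opening: 0.0213
grasp_force: 62.0
```

```bash
python3 - <<'E'
from h import *
_,W=cloud('top');prof2(W,.04);print()
im,W=wcloud();prof2(W,.04);save(im,'w6.png');crops('c6.png')
E
cd pics; python3 -c "
import cv2,numpy as np
a=cv2.imread('c6.png');b=cv2.resize(cv2.imread('w6.png')[60:300,:],(640,300));a=cv2.resize(a,(800,294))
o=np.zeros((600,800,3),np.uint8);o[:294]=a;o[300:,:640]=b;cv2.imwrite('m6.png',o)"
```

```text
0.04  13  30  31  30  32  15
0.05  13  41  39  38  35  11
0.06  25  41  41  39  36  14
0.07  13  36  35  35  27  11
0.08  11  11  12  11  11  11
0.09  11  23  31  32  27  11
0.10  12  38  40  41  --  12
0.11  12  36  39  41  --  14
0.12  14  39  36  33  --  11
0.13  43  45  43  42  --  12
0.14  67  46  44  --  --  --

0.04  30  31  31  32  33  28
0.05  43  42  41  40  37  11
0.06  42  41  40  40  36  12
0.07  31  34  33  32  27  11
0.08  11  11  11  11  11  11
0.09  11  31  33  33  34  11
0.10  11  39  40  41  42  18
0.11  --  38  39  40  41  20
0.12  --  31  33  33  34  12
0.13  --  --  --  --  35  25
0.14  --  --  --  --  36  32
```

View pics/m6.png

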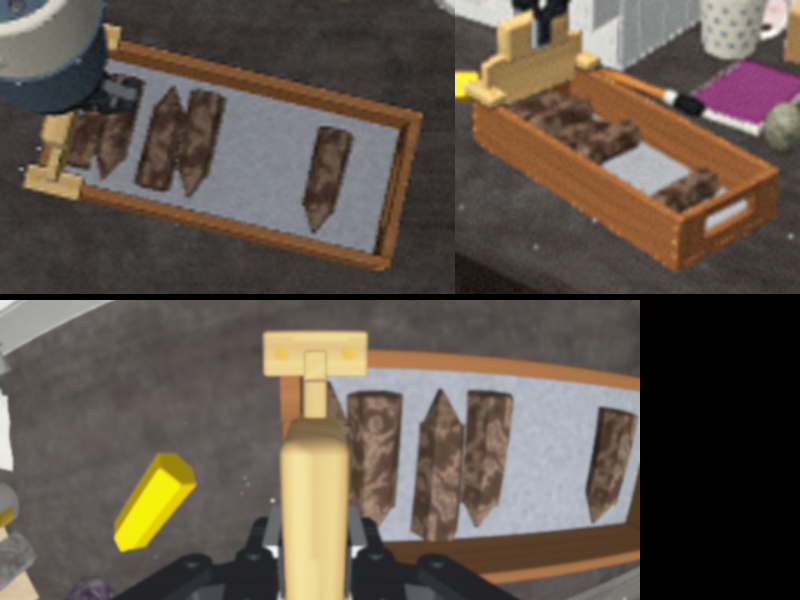

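All five appear in one layer: stones at (85,135),(115,135),(160,140),(200,145),(325,175) in the top crop. Lift the board and carry it to the free stretch (tray y≈-0.035).

step_arm(steps=[{"dx": 0, "dy": 0, "dz": 0.005, "ax": 0, "ay": 0, "az": 0, "gripper": 0.01}, {"dx": 0, "dy": 0, "dz": 0.015, "ax": 0, "ay": 0, "az": 0, "gripper": 0.01}, {"dx": 0, "dy": 0, "dz": 0.03, "ax": 0, "ay": 0, "az": 0, "gripper": 0.01}, {"dx": 0, "dy": 0, "dz": 0.055, "ax": 0, "ay": 0, "az": 0, "gripper": 0.01}, {"dx": 0, "dy": 0, "dz": 0.06, "ax": 0, "ay": 0, "az": 0, "gripper": 0.01}])

```text
clock: 22.25
tool_pos: [0.5911, 0.0827, 0.1726]
tcp_rot: [-3.14, -0.004, -0.218]
force: [-0.8, 0.1, -2.2]
opening: 0.0213
grasp_force: 60.2
```

step_arm(steps=[{"dx": -0.0098, "dy": -0.044, "dz": 0, "ax": 0, "ay": 0, "az": 0, "gripper": 0.01}, {"dx": -0.0196, "dy": -0.088, "dz": 0, "ax": 0, "ay": 0, "az": 0, "gripper": 0.01}, {"dx": -0.0294, "dy": -0.1325, "dz": 0, "ax": 0, "ay": 0, "az": 0, "gripper": 0.01}, {"dx": -0.039, "dy": -0.176, "dz": 0, "ax": 0, "ay": 0, "az": 0, "gripper": 0.01}, {"dx": -0.039, "dy": -0.176, "dz": 0, "ax": 0, "ay": 0, "az": 0, "gripper": 0.01}])

```text
clock: 22.88
tool_pos: [0.5498, -0.0958, 0.1698]
tcp_rot: [3.141, 0.001, -0.222]
force: [0.2, 0.5, -2.1]
opening: 0.0214
grasp_force: 60.3
```

Run:
```python
from h import *
im,W=wcloud();s=read_state();t=s['tool_pos'];print(t,s['tcp_rot'])
c,sn=np.cos(A0),np.sin(A0);print('tray',(t[:2]-P0)@[c,sn],(t[:2]-P0)@[-sn,c]);prof2(W,.0)
_,W=cloud('scene');print();prof2(W,.08)
```

```text
[ 0.55033978 -0.09443672  0.16980072] [-3.14156264e+00  9.77885284e-04 -2.20770855e-01]
tray -0.001271502925620867 -0.0356574466962154
0.00  11  11  11  11  11  11
0.01  11  12  26  27  27  12
0.02  11  34  39  40  41  39
0.03  11  38  40  41  42  41
0.04  11  29  30  30  34  12
0.05  39  40  39  37  32  11
0.06  42  42  41  40  36  12
0.07  41  41  40  39  33  11
0.08  11  11  11  11  11  11
0.09  11  12  29  29  29  12
0.10  12  37  40  41  42  14
0.11  12  38  39  41  42  12
0.12  20  37  37  35  34  11
0.13  42  44  42  41  37  13
0.14  42  43  42  41  39  12

0.08  --  --  --  --  --  --
0.09  --  32  32  31  27  --
0.10  --  37  39  39  --  --
0.11  --  38  39  40  43  --
0.12  --  39  37  37  39  --
0.13  --  43  41  39  37  --
0.14  --  45  44  42  41  --
```

All stones are flat (tops ~42 mm). Set the board down and release.

step_arm(steps=[{"dx": 0.0005, "dy": 0, "dz": -0.02, "ax": 0, "ay": 0, "az": 0, "gripper": 0.01}, {"dx": 0.0005, "dy": 0, "dz": -0.04, "ax": 0, "ay": 0, "az": 0, "gripper": 0.01}, {"dx": 0.0005, "dy": 0, "dz": -0.05, "ax": 0, "ay": 0, "az": 0, "gripper": 0.01}, {"dx": 0.0005, "dy": 0, "dz": -0.053, "ax": 0, "ay": 0, "az": 0, "gripper": 0.01}, {"dx": 0.0005, "dy": 0, "dz": -0.054, "ax": 0, "ay": 0, "az": 0, "gripper": 0.01}])

```text
clock: 23.6
tool_pos: [0.552, -0.093, 0.1167]
tcp_rot: [-3.142, -0.001, -0.218]
force: [-0.3, 0.9, -2.0]
opening: 0.0215
grasp_force: 60.3
```

step_arm(steps=[{"dx": 0, "dy": 0, "dz": -0.002, "ax": 0, "ay": 0, "az": 0, "gripper": 0.01}, {"dx": 0, "dy": 0, "dz": -0.004, "ax": 0, "ay": 0, "az": 0, "gripper": 0.01}, {"dx": 0, "dy": 0, "dz": -0.0055, "ax": 0, "ay": 0, "az": 0, "gripper": 0.01}, {"dx": 0, "dy": 0, "dz": -0.0055, "ax": 0, "ay": 0, "az": 0, "gripper": 0.01}])

```text
clock: 24.1
tool_pos: [0.5518, -0.0934, 0.1124]
tcp_rot: [-3.142, -0.002, -0.218]
force: [-4.2, 0.9, 6.9]
opening: 0.0212
grasp_force: 61.4
```

step_arm(steps=[{"dx": 0, "dy": 0, "dz": 0.0005, "ax": 0, "ay": 0, "az": 0, "gripper": 0.03}, {"dx": 0, "dy": 0, "dz": 0.0005, "ax": 0, "ay": 0, "az": 0, "gripper": 0.06}, {"dx": 0, "dy": 0, "dz": 0.0005, "ax": 0, "ay": 0, "az": 0, "gripper": 0.08}, {"dx": 0, "dy": 0, "dz": 0.0005, "ax": 0, "ay": 0, "az": 0, "gripper": 0.08}])

```text
clock: 24.6
tool_pos: [0.5516, -0.0933, 0.1112]
tcp_rot: [3.142, 0.0, -0.218]
force: [0.3, -0.5, -0.5]
opening: 0.0798
grasp_force: 0.0
```

step_arm(steps=[{"dx": 0, "dy": 0, "dz": 0.01, "ax": 0, "ay": 0, "az": 0, "gripper": 0.08}, {"dx": 0, "dy": 0, "dz": 0.04, "ax": 0, "ay": 0, "az": 0, "gripper": 0.08}, {"dx": 0, "dy": 0, "dz": 0.09, "ax": 0, "ay": 0, "az": 0, "gripper": 0.08}, {"dx": 0, "dy": 0, "dz": 0.12, "ax": 0, "ay": 0, "az": 0, "gripper": 0.08}, {"dx": 0, "dy": 0, "dz": 0.12, "ax": 0, "ay": 0, "az": 0, "gripper": 0.08}])

```text
clock: 25.22
tool_pos: [0.5531, -0.0935, 0.2351]
tcp_rot: [-3.14, -0.007, -0.218]
force: [-0.5, 0.8, 0.2]
opening: 0.0798
grasp_force: 0.0
```

step_arm(steps=[{"dx": -0.05, "dy": 0.02, "dz": 0.03, "ax": 0, "ay": 0, "az": 0, "gripper": 0.08}, {"dx": -0.1, "dy": 0.05, "dz": 0.03, "ax": 0, "ay": 0, "az": 0, "gripper": 0.08}, {"dx": -0.14, "dy": 0.1, "dz": 0.03, "ax": 0, "ay": 0, "az": 0, "gripper": 0.08}, {"dx": -0.16, "dy": 0.15, "dz": 0.03, "ax": 0, "ay": 0, "az": 0, "gripper": 0.08}, {"dx": -0.17, "dy": 0.2, "dz": 0.03, "ax": 0, "ay": 0, "az": 0, "gripper": 0.08}])

```text
clock: 25.85
tool_pos: [0.38, 0.1077, 0.2616]
tcp_rot: [-3.141, -0.001, -0.218]
force: [1.9, 0.9, 0.2]
opening: 0.08
grasp_force: 0.0
```

Run:
```python
from h import *
for b in fit_board(): print(b)
im,W=cloud('top');prof2(W,-.15);crops('c7.png')
X=W.reshape(-1,3);c,s=np.cos(A0),np.sin(A0);d=X[:,:2]-P0;x=d@[c,s];y=d@[-s,c]
for sg in(1,-1):
    k=(abs(X[:,2]-.0775)<.006)&(sg*x>.062)&(sg*x<.09)&(y<.0)&(y>-.08);print(sg,k.sum(),np.median(X[k,2]),np.percentile(x[k],[2,98]),np.percentile(y[k],[2,98]))
```

```text
('top', 311, array([552.6, -95.1]), array([21.7, 89. ]), 77.7, np.float64(0.1481))
('scene', 147, array([551.7, -93.8]), array([24.7, 92.3]), 78.6, np.float64(0.1477))
-0.15  11  11  10  11  11  12
-0.14  11  11  12  11  11  12
-0.13  12  11  12  11  10  11
-0.12  12  11  12  12  12  12
-0.11  12  31  39  39  40  13
-0.10  24  38  40  40  43  12
-0.09  11  32  37  37  39  14
-0.08  11  12  12  12  12  12
-0.07  11  11  11  12  12  11
-0.06  11  11  11  11  11  12
-0.05  13  14  --  --  --  --
-0.04  39  --  --  --  --  --
-0.03  11  10  11  12  11  12
-0.02  12  12  11  11  11  10
-0.01  11  12  11  12  12  11
0.00  11  11  12  11  12  11
0.01  11  14  32  28  30  14
0.02  13  33  39  41  42  42
0.03  12  33  39  40  42  42
0.04  13  30  29  31  32  14
0.05  18  41  39  39  36  11
0.06  22  42  41  40  37  17
0.07  17  36  35  34  24  11
0.08  11  10  11  11  11  11
0.09  11  26  32  32  34  12
0.10  12  37  41  42  43  11
0.11  11  35  39  40  41  39
0.12  14  38  36  35  34  13
0.13  13  44  43  41  38  14
0.14  13  43  42  41  38  12
1 115 0.07693370259523324 [0.06236794 0.08212489] [-0.06009145 -0.01193132]
-1 124 0.07706947204941678 [-0.08020944 -0.06252622] [-0.05980146 -0.01212722]
```

View pics/c7.png

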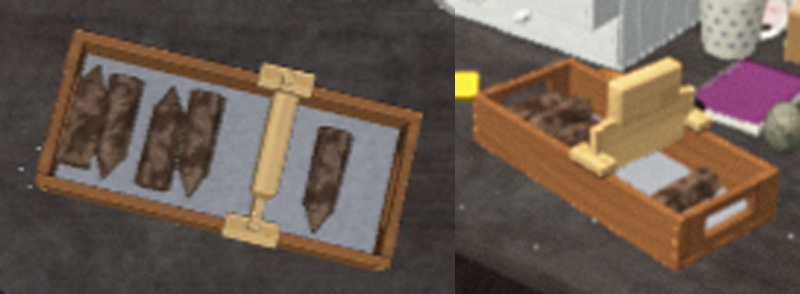

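All five stones lie flat and the board stands square on both rims (top crop ~270,160), with the arm clear of everything.

```bash
python3 -c "
from plant import *
print(job_done())"
```

```text
the job is handed in; nothing more can be done
None
```

The job is handed in: all five stones lie flat in one layer on the tray floor, and the board stands released and square on both rims. I don't have the judge's verdict, only my own last depth check. The last top stone ended up leaning on the end wall, so I let the board down on its wall side to ease it flat (wrist force stayed under 12 N).

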